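# Peel off the tray that matches the chased lid and offer it up over the work

### The arm

A 6-joint arm with a two-finger parallel gripper is mounted at the origin on the work surface. World frame = base frame: x ahead of the robot, y to its left, z up, the work surface at z = 0. Lengths are in m, angles in rad, forces in N, time in s.
With the tool pointing down it reaches from about 0.275 to 0.85 m from the base axis. Payload 5.2 kg.
Tool frame: the origin (TCP) lies on the mounting face of the last link; the fingertips stand 173 mm ahead of it and the grasp point (between the pads) lies 155 mm ahead of it; z points along the fingers, y is the direction in which the jaws open and shut (so a half turn about z gives the same grasp; the last joint's range is limited). The gripper opens to 85 mm and grips with 20 to 120 N. Pads are 22 mm wide; open, the fingers measure 114 mm over their backs; the gripper's body (76 mm by 85 mm) begins 54 mm behind the grasp point. The pads swing forward as they close: fully open they stand 13 mm farther back than shut.
Start: joints at [-1.45, 0.259, 1.535, -0, 1.348, -0.203], TCP at [0.175, -0.521, 0.405] pointing down, gripper open.
Joint ranges: [-3.14, 3.14], [-0.91, 2.08], [0.19, 2.58], [-1.22, 4.36], [0.22, 2.71], [-3.12, 3.12]. Speed limits (rad/s): [2.57, 2.57, 3.14, 3.14, 3.14, 3.14].

### API

Orientations are given as a unit quaternion [x, y, z, w].
In Python, from station import robot gives the robot as it stands.
- The arm moves only by the tool servo_tool, never from a script. Its argument "steps" is a list of rows, each a list of 3 entries, a list of its own where there are three numbers: the turn, a rotation vector about the tool's x, y, z in degrees, then the shift along the tool's x, y, z in m, then the opening, from 0 (shut) to 1 (fully open). A call has 1 to 10 rows; each row shifts and turns the pose as measured when the row begins, along the tool's axes as they then stand; what a row does not reach is not made up. A row lasts 1/8 s, in which the tool goes at most 62.5 mm and 10.7 degrees, less where a joint would pass 70% of its speed; a pose out of reach is approached as far as the arm can. A call is refused whole if a number of a shift passes 0.0625 or a number of a turn 10.7, either way. A call with a gripper value outside its range is refused whole. The fingers move at their own pace and stop on an object; the grip force is fixed at half the most. Time passes only in rows, so rows that do not move let the fingers close. It gives the time, the measured TCP pose, the force and the opening at its end, in the units of the state.
- robot.get_obs(): the state, without advancing time (a new reading comes with each control period).
- robot.camera(name): name is "side" or "top" or "wrist"; returns (picture, depth): 420x560x3 uint8, red, green, blue; 420x560 float32, m along the optical axis (not along the pixel's ray), 0 where there is no reading.
- robot.get_calibration(name): a dict with "vertical_fov" (degrees; the focal length in pixels is half the picture's height over the tangent of half this angle, whatever the lens; pixels are square), "cx", "cy" (the principal point, pixels), "rvec" (rotation vector, rad) and "tvec" (3), from world to camera coordinates, as OpenCV has them; the wrist camera has in their place "mount" (4x4, takes a point from camera to tool coordinates, whose origin is the TCP and whose axes are the flange's). Camera axes: x right, y down, z forward; pixel columns grow to the right and rows downward; lengths in m; the calibration is good to about 2 mm. A picture is of the moment at which its call begins: read the wrist's pose just before it. get_calibration takes no time and is no camera call.
- robot.hand_in(): hands the job in, once; it reports no verdict.
The state is a dict: "clock": time; "q": joint angles; "dq": joint speeds; "tau": joint torques, N m; "position": TCP position; "orientation": TCP orientation; "ft_force": force on the tool from outside, world axes, zero at the start; "moment": the same for the moment, N m; "opening": opening from 0.0 (shut) to 1.0 (fully open).
Only numpy, scipy, OpenCV 4.12 (cv2) and the standard library are available. Lean on these libraries where they do the work, as an engineer would, in place of code of your own. Each camera call takes 0.05 s, during which the arm holds its last target.

### The job

See which metal the chased lid panel in the pitch block on the green mat is, copper or white metal, and take the top tray from the stack of that same metal: the nested trays stick, so peel it off by raising its thumb-lug corner while the corner across from it stays down in the nest, and leave the trays below in place. Then offer it up level over the lid on the mat, centred and about a hand's breadth (10 cm) above it, and finish there, still holding it still. Do not knock the pitch blocks, and leave the other stack and the loose tools, tin and jar where they are.

Things in the scene. Friction and masses are not known exactly. Their poses are not given: they have to be found in the camera images.
- mat: green felt mat on the bench in front of the robot, 190 x 190 x 6 mm: the work place. Origin under its centre, z up. The pitch block that is being worked on stands on it.
- block_copper: pitch block, fixed: light wooden frame 150 x 150 mm, 38 mm high, filled with black pitch, and bedded in it a COPPER (red-brown) lid panel 98 mm square with a chased rosette; 41 mm high in all (the rosette's and the pitch's lumps to 47 mm). Origin: centre of its underside, 6 mm above the bench. Stands either on the green mat or on the plywood board farther back.
- block_white: the like pitch block with a WHITE-METAL (silver-grey) lid panel; same sizes and origin. It stands where the copper one does not.
- tray_copper: top one of four nested copper (red-brown) trays, loose, 140 g: dish 116 mm square with cut corners. Origin: centre of its underside, 30 mm above the bench at the start; z up; +x points to its lug corner (45 deg from the straight sides). Rolled rim 6 mm thick, 18 to 24 mm above the origin; at the cut corners (on +-x, +-y) its outer face is 63 mm from the centre. Floor 2.5 mm
- second_copper: second tray of the copper (red-brown) stack, same shape: its origin 6 mm below the top tray's, its +x (lug corner) a quarter turn left of the top tray's, so the lugs stand at different corners; stuck to the stack below by a stronger film. It is to stay in its nest. The two trays under it and their 12 mm dark board are fixed
- lug_copper (a point): on the top copper (red-brown) tray's upright thumb lug, 71 mm along the tray's +x, 36 mm above its origin. The lug stands outside the rim: 8 mm thick along x (67 to 75 mm), 30 mm long along y, from 18 to 44 mm above the origin, 20 mm above the rim's top. Grip it from above across its 8 mm, fingertips just above the rim. It stands higher than the other lugs
- heel_copper (a point): underside of the top copper (red-brown) tray's rim at the corner across from the lug, 60 mm along the tray's -x, 18 mm above its origin; raise the lug and the tray tilts about it. A waxy film near the heel sticks it to the tray below: raising the lug takes a few N, and once the tray is tilted 0.12 rad about the heel it has let go and lifts out freely
- tray_white: top one of four nested white-metal (silver-grey) trays, loose, 140 g: dish 116 mm square with cut corners. Origin: centre of its underside, 30 mm above the bench at the start; z up; +x points to its lug corner (45 deg from the straight sides). Rolled rim 6 mm thick, 18 to 24 mm above the origin; at the cut corners (on +-x, +-y) its outer face is 63 mm from the centre. Floor 2.5 mm
- second_white: second tray of the white-metal (silver-grey) stack, same shape: its origin 6 mm below the top tray's, its +x (lug corner) a quarter turn left of the top tray's, so the lugs stand at different corners; stuck to the stack below by a stronger film. It is to stay in its nest. The two trays under it and their 12 mm dark board are fixed
- lug_white (a point): on the top white-metal (silver-grey) tray's upright thumb lug, 71 mm along the tray's +x, 36 mm above its origin. The lug stands outside the rim: 8 mm thick along x (67 to 75 mm), 30 mm long along y, from 18 to 44 mm above the origin, 20 mm above the rim's top. Grip it from above across its 8 mm, fingertips just above the rim. It stands higher than the other lugs
- heel_white (a point): underside of the top white-metal (silver-grey) tray's rim at the corner across from the lug, 60 mm along the tray's -x, 18 mm above its origin; raise the lug and the tray tilts about it. A waxy film near the heel sticks it to the tray below: raising the lug takes a few N, and once the tray is tilted 0.12 rad about the heel it has let go and lifts out freely
- hammer: chasing hammer lying in front of the robot, 235 mm long, handle towards its -x, head (60 mm wide, 28 mm high) near its +x end; origin under the middle of its length; loose, to be left alone
- punch_a: steel chasing punch lying on the bench, 113 x 9 x 9 mm along its x; origin under its centre; loose, to be left alone
- punch_b: a second such punch; loose, to be left alone
- punch_c: a third such punch; loose, to be left alone
- brush: brass brush lying bristles down, 160 x 24 x 30 mm along its x; origin under its centre; loose, to be left alone
- wax_tin: round brass wax tin, 60 mm across, 45 mm high; origin under its centre; loose, to be left alone
- rivet_jar: glass jar of rivets, 56 mm across, 70 mm high; origin under its centre; loose, to be left alone

How it is judged:
By the outcome, as a careful person would: the job done as asked, in the order asked, and still so for the second after the job is handed in, while the arm keeps its last pose, push and grip.
It also fails if it takes over 45 s, if anything falls off the work surface, if the arm or the gripper's body presses on something with over 40 N, if the wrist force passes 120 N, or if a joint passes its speed limit or range.

## Working session

There is one attempt and no reset: what is moved stays moved. The work goes in short steps, Python scripts to look and compute and a tool call to move; the robot and the scene stay as the last step left them, time stands still between calls to the robot, and variables do not carry over. Pictures are saved under pics/ and viewed, and the job is handed in when it is done.

Besides the shell and the picture viewer there is one more tool, called after ">>>" as name([rows], argument=value, ...), one row to a line, values as JSON. servo_tool: Moves the arm, as the interface text tells. Its arguments: {"type":"object","properties":{"steps":{"type":"array","items":{"type":"array"}}},"required":["steps"]}

```bash
ls; mkdir -p pics
cat > h.py <<'E'
import numpy as np, cv2
from scipy.spatial.transform import Rotation as R
from station import robot
def snap(name,fn):
    o=robot.get_obs()
    im,d=robot.camera(name)
    c=robot.get_calibration(name)
    f=im.shape[0]/2/np.tan(np.radians(c["vertical_fov"])/2)
    if "mount" in c:
        T=np.eye(4);T[:3,:3]=R.from_quat(o["orientation"]).as_matrix();T[:3,3]=o["position"]
        W=T@np.array(c["mount"])
    else:
        W=np.eye(4);Rm=cv2.Rodrigues(np.array(c["rvec"],float))[0]
        W[:3,:3]=Rm.T;W[:3,3]=-Rm.T@np.array(c["tvec"],float).ravel()
    v,u=np.mgrid[:im.shape[0],:im.shape[1]]
    P=np.stack([(u-c["cx"])/f*d,(v-c["cy"])/f*d,d],-1)@W[:3,:3].T+W[:3,3]
    P[d==0]=np.nan
    cv2.imwrite(f"pics/{fn}.png",im[:,:,::-1])
    np.savez(f"pics/{fn}.npz",im=im,d=d,P=P,W=W,f=f,c=[c["cx"],c["cy"]])
    return im,d,P
E
python3 - <<'E'
from h import *
for n in ["top","side","wrist"]:
    im,d,P=snap(n,n+"0"); print(n,{k:np.round(v,3) for k,v in robot.get_calibration(n).items()})
o=robot.get_obs()
for k in o: print(k,np.round(o[k],3))
E
```

```text
pics
top {'vertical_fov': np.float64(56.624), 'cx': np.float64(281.183), 'cy': np.float64(206.057), 'rvec': array([ 2.112, -2.176,  0.105]), 'tvec': array([0.028, 0.519, 0.906])}
side {'vertical_fov': np.float64(46.673), 'cx': np.float64(271.567), 'cy': np.float64(206.308), 'rvec': array([ 0.762, -2.69 ,  0.931]), 'tvec': array([0.472, 0.261, 1.172])}
wrist {'vertical_fov': np.float64(61.291), 'cx': np.float64(274.73), 'cy': np.float64(211.344), 'mount': array([[-0.   , -0.962, -0.272,  0.068],
       [ 1.   , -0.   ,  0.001, -0.001],
       [-0.001, -0.272,  0.962,  0.032],
       [ 0.   ,  0.   ,  0.   ,  1.   ]])}
clock 0.15
q [-1.45   0.259  1.536 -0.     1.348 -0.203]
dq [-0.002 -0.003 -0.003 -0.002  0.     0.001]
tau [ 2.0000e-03 -4.4639e+01 -2.9082e+01 -0.0000e+00  8.0000e-03  0.0000e+00]
position [ 0.175 -0.521  0.404]
orientation [ 0.987  0.161  0.    -0.001]
ft_force [ 0.261  0.674 -0.019]
moment [0.02  0.042 0.008]
opening 1.001
```

View pics/top0.png

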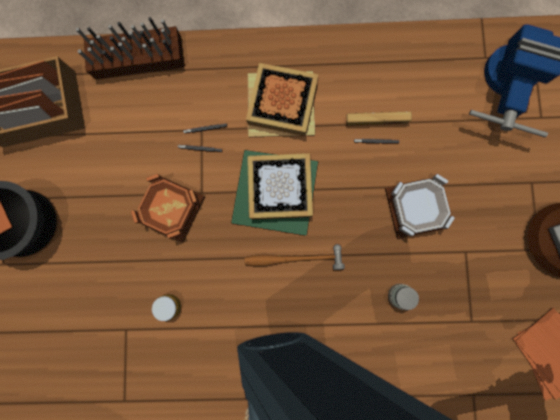

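View pics/side0.png

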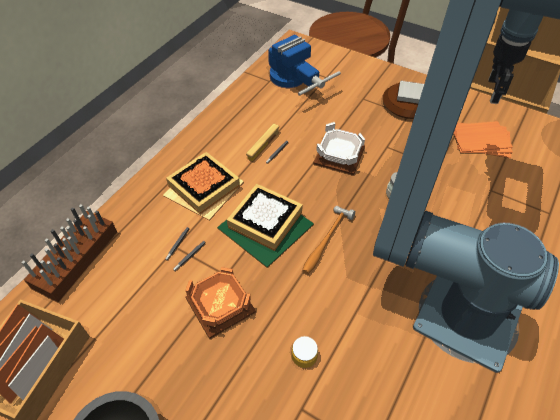

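View pics/wrist0.png

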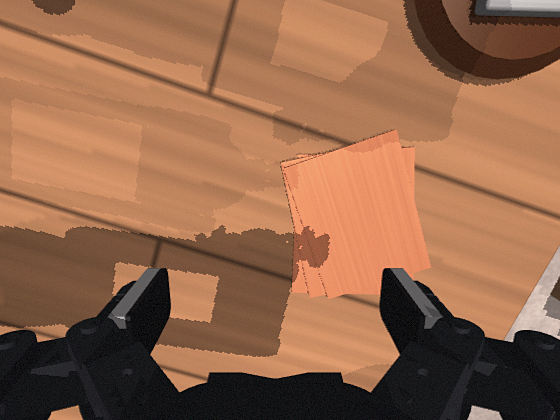

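The mat's block (top image ~280,188) holds the white-metal lid, so I need the white stack at ~(422,206). Next I measure both.

Run:
```python
from h import *
z=np.load("pics/top0.npz");P=z["P"];im=z["im"]
def box(n,u0,u1,v0,v1):
    cv2.imwrite(f"pics/{n}.png",cv2.resize(im[v0:v1,u0:u1,::-1],None,fx=6,fy=6,interpolation=cv2.INTER_CUBIC))
box("ztray",380,465,165,245)
box("zblk",225,325,140,240)
s=P[165:245,380:465].reshape(-1,3)
h=s[:,2]
print(np.nanpercentile(h,[1,10,50,90,95,99,100]))
for lo,hi in [(.062,.08),(.056,.062),(.05,.056)]:
    print(lo);m=(h>lo)&(h<hi);
    mm=np.zeros((80,85),np.uint8);mm[m.reshape(80,85)]=1
    n,l,st,ce=cv2.connectedComponentsWithStats(mm)
    for i in range(1,n):
        if st[i,4]>3:
            q=s[(l==i).ravel()];print(st[i,4],ce[i]+[380,165],q.mean(0).round(4),q.min(0).round(3),q.max(0).round(3))
r=P[140:240,225:325];
hh=r[...,2]
print("block heights",np.nanpercentile(hh,[5,50,80,95,99]))
mm=((hh>.035)).astype(np.uint8)
n,l,st,ce=cv2.connectedComponentsWithStats(mm);i=1+st[1:,4].argmax()
q=r[l==i];print(st[i],q.mean(0));print(cv2.minAreaRect((q[:,:2]*1000).astype(np.float32)))
# white lid
w=(im[140:240,225:325].min(-1)>120)&(l==i);q=r[w];print("lid",w.sum(),q.mean(0),cv2.minAreaRect((q[:,:2]*1000).astype(np.float32)))
```

```text
[-0.00381259 -0.00161111  0.00220044  0.05145692  0.05431846  0.06848067
  0.07715242]
0.062
68 [440.97058824 179.29411765] [ 0.5654 -0.3578  0.0713] [ 0.555 -0.372  0.062] [ 0.576 -0.345  0.077]
48 [397.89583333 188.27083333] [ 0.5484 -0.2593  0.0676] [ 0.535 -0.269  0.063] [ 0.561 -0.25   0.071]
7 [404.57142857 228.42857143] [ 0.4554 -0.2695  0.0635] [ 0.452 -0.273  0.062] [ 0.459 -0.266  0.068]
13 [410.69230769 232.38461538] [ 0.446  -0.2828  0.0635] [ 0.44  -0.288  0.062] [ 0.452 -0.277  0.066]
0.056
13 [437.07692308 180.07692308] [ 0.5661 -0.3535  0.059 ] [ 0.559 -0.364  0.056] [ 0.576 -0.345  0.062]
5 [393.6 193.4] [ 0.538  -0.2509  0.0591] [ 0.536 -0.254  0.056] [ 0.542 -0.249  0.061]
10 [450.6 221. ] [ 0.4697 -0.3776  0.0571] [ 0.463 -0.383  0.056] [ 0.474 -0.372  0.059]
30 [407.66666667 230.9       ] [ 0.4497 -0.2771  0.0602] [ 0.44  -0.291  0.056] [ 0.459 -0.265  0.062]
0.05
514 [423.97276265 204.57587549] [ 0.5105 -0.3211  0.0529] [ 0.447 -0.38   0.05 ] [ 0.575 -0.257  0.056]
37 [448.78378378 222.94594595] [ 0.4656 -0.3743  0.0543] [ 0.454 -0.384  0.051] [ 0.479 -0.365  0.056]
6 [402.16666667 229.16666667] [ 0.4545 -0.2667  0.0537] [ 0.45  -0.271  0.053] [ 0.459 -0.264  0.055]
block heights [-0.00190038  0.00574919  0.04658957  0.05085461  0.05351129]
[  23   14   65   65 3873] [0.56674673 0.01422562 0.0468981 ]
((568.9447021484375, 14.50558853149414), (151.3223419189453, 150.05117797851562), 0.5347184538841248)
lid 1514 [0.56933757 0.01500471 0.04788254] ((569.9419555664062, 14.452136993408203), (97.67887115478516, 96.86224365234375), 1.0028448104858398)
```

```bash
ls pics
```

```text
side0.npz
side0.png
top0.npz
top0.png
wrist0.npz
wrist0.png
zblk.png
ztray.png
```

View pics/ztray.png

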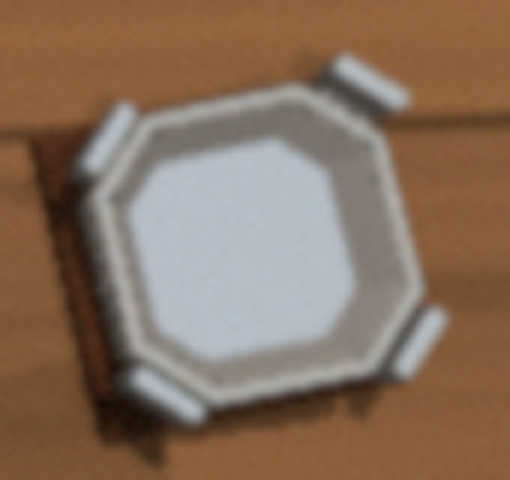

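```bash
cat >> h.py <<'E'
def togo(pos,yawy_deg):
    """tool down, tool y at world angle; print shift in current tool axes and turn (deg rotvec tool)"""
    o=robot.get_obs();A=R.from_quat(o["orientation"])
    a=np.radians(yawy_deg);y=np.array([np.cos(a),np.sin(a),0]);zz=np.array([0,0,-1.]);x=np.cross(y,zz)
    B=R.from_matrix(np.stack([x,y,zz],1))
    print("t",o["clock"],"pos",np.round(o["position"],4),"F",np.round(o["ft_force"],2),"open",round(float(o["opening"]),3))
    print("shift tool",np.round(A.inv().apply(np.array(pos)-o["position"]),4),"turn tool deg",np.round(np.degrees((A.inv()*B).as_rotvec()),2))
    ax=A.as_matrix();print("tool axes x",ax[:,0].round(3),"y",ax[:,1].round(3),"z",ax[:,2].round(3), "yaw y",np.degrees(np.arctan2(ax[1,1],ax[0,1])).round(2))
E
python3 -c "
from h import *
togo([.53,-.38,.36],-33.5)"
```

```text
t 0.15 pos [ 0.175  -0.5213  0.4041] F [ 0.26  0.67 -0.02] open 1.001
shift tool [ 0.3815 -0.0209  0.0442] turn tool deg [ -0.07  -0.04 -37.95]
tool axes x [0.948 0.318 0.   ] y [ 0.318 -0.948 -0.001] z [-0.     0.001 -1.   ] yaw y -71.45
```

>>> servo_tool([
  [[0,0,0],[0.055,-0.003,0.004],1],
  [[0,0,0],[0.055,-0.003,0.004],1],
  [[0,0,0],[0.055,-0.003,0.004],1],
  [[0,0,0],[0.055,-0.003,0.004],1],
  [[0,0,0],[0.055,-0.003,0.004],0.5],
  [[0,0,0],[0.055,-0.003,0.004],0.5],
  [[0,0,-9.5],[0,0,0],0.5],
  [[0,0,-9.5],[0,0,0],0.5],
  [[0,0,-9.5],[0,0,0],0.5],
  [[0,0,-9.5],[0,0,0],0.5],
])

```text
clock: 1.4
position: [0.4921, -0.3953, 0.3742]
orientation: [0.876, 0.482, -0.001, -0.004]
ft_force: [0.1, -0.1, 0.0]
opening: 0.504
```

```bash
python3 -c "
from h import *
togo([.53,-.38,.36],-33.5)
snap('wrist','w1')"
```

```text
t 1.4 pos [ 0.4921 -0.3953  0.3742] F [ 0.13 -0.06  0.03] open 0.504
shift tool [0.0332 0.0239 0.0141] turn tool deg [-0.43 -0.16  1.12]
tool axes x [0.536 0.844 0.003] y [ 0.844 -0.536 -0.007] z [-0.005  0.006 -1.   ] yaw y -32.38
```

View pics/w1.png

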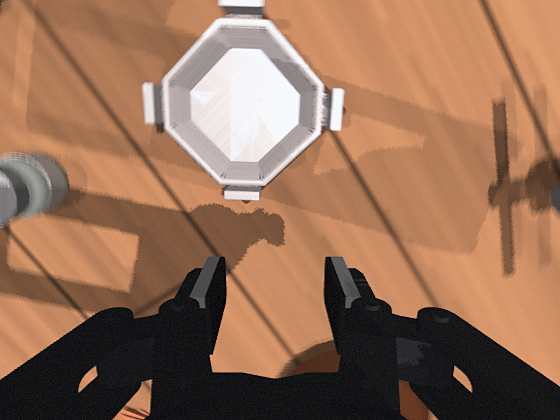

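Run:
```python
from h import *
z=np.load("pics/w1.npz");P=z["P"];im=z["im"]
cv2.imwrite("pics/w1z.png",cv2.resize(im[0:210,130:360,::-1],None,fx=3,fy=3))
for n,u0,u1,v0,v1 in [("right",322,350,80,140),("left",140,165,75,130),("bot",215,270,180,205),("top",210,275,0,20)]:
    s=P[v0:v1,u0:u1].reshape(-1,3);zs=s[:,2];m=zs>.05;t=np.nanpercentile(zs[m],97);k=(zs>t-.005)&(zs<t+.006)
    q=s[k];print(n,t.round(4),k.sum(),np.median(q,0).round(4),q.mean(0).round(4),cv2.minAreaRect((q[:,:2]*1000).astype(np.float32)))
# rim: z ~ .054 
s=P[0:215,140:360];k=(np.abs(s[...,2]-.053)<.003);q=s[k];r=cv2.minAreaRect((q[:,:2]*1000).astype(np.float32));print("rim",q.mean(0),r)
g=P[50:150,200:290].reshape(-1,3);print("floor",np.nanmedian(g,0))
```

```text
right 0.0742 485 [ 0.5658 -0.3582  0.073 ] [ 0.5657 -0.3582  0.0729] ((565.7738037109375, -358.59051513671875), (29.941802978515625, 8.26186466217041), 54.99351501464844)
left 0.0621 468 [ 0.4501 -0.2776  0.0608] [ 0.4501 -0.2778  0.0606] ((449.7432861328125, -277.515625), (29.992212295532227, 8.711103439331055), 57.209014892578125)
bot 0.0562 599 [ 0.4701 -0.3734  0.0541] [ 0.4706 -0.3728  0.054 ] ((470.1587219238281, -373.24896240234375), (16.686847686767578, 44.13798141479492), 57.08917999267578)
top 0.068 333 [ 0.5476 -0.2626  0.0668] [ 0.5475 -0.2622  0.0665] ((547.0264282226562, -261.787841796875), (4.847387790679932, 29.970609664916992), 57.91679382324219)
rim [ 0.50905074 -0.3181123   0.05247833] ((506.1424255371094, -320.5713195800781), (120.17398071289062, 121.34468078613281), 9.239473342895508)
floor [ 0.51023153 -0.3128414   0.03180132]
```

View pics/w1z.png

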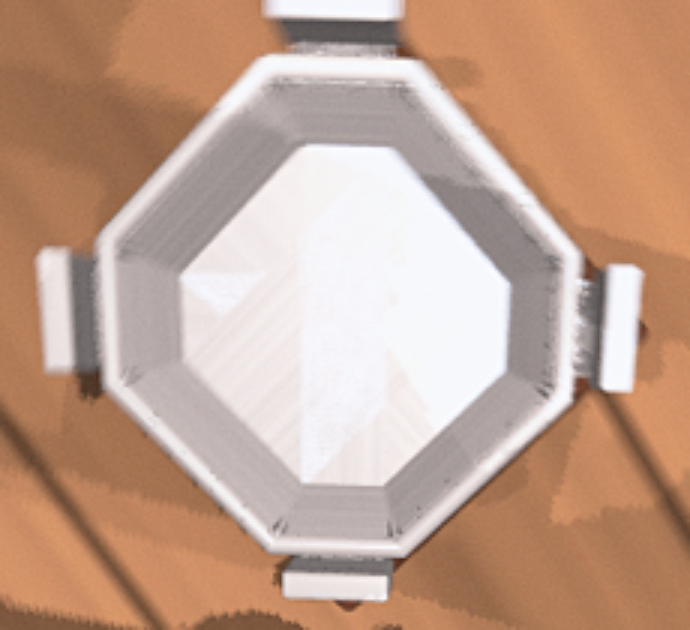

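```bash
python3 -c "
from h import *
togo([.5658,-.3584,.29],-34.7)"
```

```text
t 1.45 pos [ 0.492  -0.3953  0.3741] F [-1.06  1.03  0.26] open 0.5
shift tool [0.0701 0.0436 0.084 ] turn tool deg [-0.44 -0.16  2.69]
tool axes x [0.53  0.848 0.003] y [ 0.848 -0.53  -0.008] z [-0.005  0.007 -1.   ] yaw y -32.0
```

>>> servo_tool([
  [[-0.4,-0.2,2.7],[0.024,0.015,0.026],0.35],
  [[0,0,0],[0.024,0.015,0.026],0.35],
  [[0,0,0],[0.024,0.015,0.026],0.35],
  [[0,0,0],[0,0,0],0.35],
])

```text
clock: 1.95
position: [0.5709, -0.3604, 0.2933]
orientation: [0.889, 0.458, -0.001, -0.0]
ft_force: [-0.3, 0.4, 0.2]
opening: 0.351
```

```bash
python3 -c "
from h import *
togo([.5658,-.3584,.231],-34.7)
snap('wrist','w2')"
```

```text
t 1.95 pos [ 0.5709 -0.3604  0.2933] F [-0.29  0.43  0.16] open 0.351
shift tool [-0.0012 -0.0053  0.0623] turn tool deg [-0.06  0.08 -0.78]
tool axes x [ 0.58   0.814 -0.001] y [ 0.814 -0.58  -0.001] z [-0.002 -0.001 -1.   ] yaw y -35.48
```

View pics/w2.png

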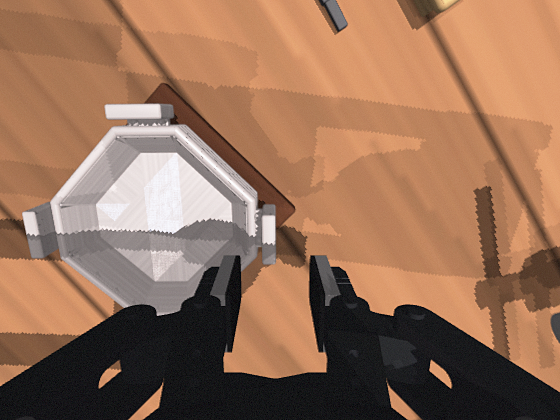

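Run:
```python
from h import *
z=np.load("pics/w2.npz");P=z["P"]
for n,u0,u1,v0,v1 in [("right",255,282,195,255),("left",18,55,195,262),("top",100,178,98,125)]:
    s=P[v0:v1,u0:u1].reshape(-1,3);zs=s[:,2];m=zs>.05;t=np.nanpercentile(zs[m],95);k=(zs>t-.004)&(zs<t+.006)
    q=s[k];print(n,t.round(4),k.sum(),q.mean(0).round(4),cv2.minAreaRect((q[:,:2]*1000).astype(np.float32)))
```

```text
right 0.074 572 [ 0.5678 -0.3557  0.073 ] ((567.554443359375, -356.10430908203125), (24.729185104370117, 7.992873191833496), 54.926456451416016)
left 0.0617 762 [ 0.4508 -0.2772  0.0605] ((449.9049987792969, -277.2862243652344), (30.214967727661133, 9.329445838928223), 55.586429595947266)
top 0.068 884 [ 0.5491 -0.2602  0.0669] ((548.6024780273438, -259.7066345214844), (7.713597774505615, 30.388992309570312), 54.50496292114258)
```

>>> servo_tool([
  [[0,0,-0.4],[-0.001,-0.005,0.01],0.35],
  [[0,0,0],[0,0,0.02],0.35],
  [[0,0,0],[0,0,0.015],0.35],
  [[0,0,0],[0,0,0],0.35],
])

```text
clock: 2.5
position: [0.5631, -0.3615, 0.2511]
orientation: [0.888, 0.459, -0.001, 0.003]
ft_force: [-0.1, -0.1, -0.6]
opening: 0.345
```

```bash
python3 -c "
from h import *
togo([.5658,-.3584,.231],-34.7)
snap('wrist','w3')"
```

```text
t 2.5 pos [ 0.5631 -0.3615  0.2511] F [-0.15 -0.07 -0.64] open 0.345
shift tool [0.0041 0.0003 0.0201] turn tool deg [ 0.29  0.22 -0.66]
tool axes x [ 0.579  0.816 -0.004] y [ 0.816 -0.579  0.005] z [ 0.002 -0.006 -1.   ] yaw y -35.36
```

View pics/w3.png

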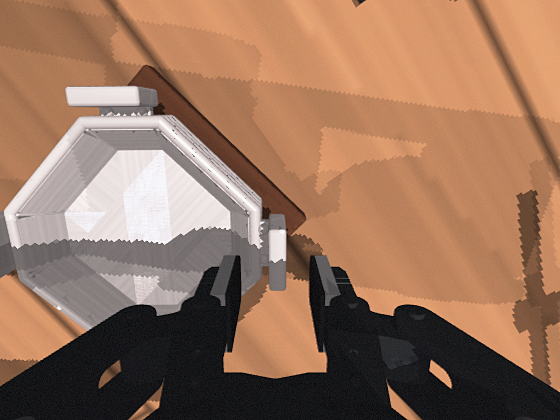

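>>> servo_tool([
  [[0.3,0.2,-0.6],[0.004,0,0.008],0.35],
  [[0,0,0],[0,0,0.008],0.35],
  [[0,0,0],[0,0,0],0.35],
])

```text
clock: 2.92
position: [0.5662, -0.3588, 0.2366]
orientation: [0.886, 0.464, 0.001, 0.002]
ft_force: [0.0, -0.1, -0.6]
opening: 0.351
```

```bash
python3 -c "
from h import *
togo([.5658,-.3584,.231],-34.7)"
```

```text
t 2.925 pos [ 0.5662 -0.3588  0.2366] F [ 0.01 -0.09 -0.56] open 0.351
shift tool [ 0.0001 -0.0006  0.0056] turn tool deg [ 0.21  0.04 -0.03]
tool axes x [ 0.57   0.822 -0.001] y [ 0.822 -0.57   0.004] z [ 0.003 -0.003 -1.   ] yaw y -34.73
```

>>> servo_tool([
  [[0.2,0,0],[0,0,0.0055],0.3],
  [[0,0,0],[0,0,0],0.3],
])

```text
clock: 3.18
position: [0.5664, -0.3587, 0.2308]
orientation: [0.886, 0.464, -0.0, 0.0]
ft_force: [0.3, -0.2, -0.3]
opening: 0.301
```

```bash
python3 -c "
from h import *
togo([.5658,-.3584,.231],-34.7)
snap('wrist','w4')"
```

```text
t 3.175 pos [ 0.5664 -0.3587  0.2308] F [ 0.27 -0.24 -0.31] open 0.301
shift tool [-0.     -0.0006 -0.0002] turn tool deg [ 0.01  0.05 -0.02]
tool axes x [ 0.57   0.822 -0.001] y [ 0.822 -0.57   0.   ] z [-0.    -0.001 -1.   ] yaw y -34.72
```

View pics/w4.png

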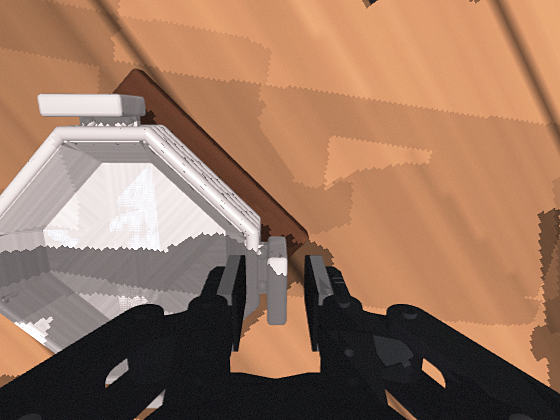

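The lug (≈277,290) lies centred between the pads (245…307). Closing.

>>> servo_tool([
  [[0,0,0],[0,0,0],0.2],
  [[0,0,0],[0,0,0],0.1],
  [[0,0,0],[0,0,0],0],
  [[0,0,0],[0,0,0],0],
  [[0,0,0],[0,0,0],0],
])

```text
clock: 3.85
position: [0.5667, -0.3589, 0.2318]
orientation: [0.886, 0.464, 0.0, 0.001]
ft_force: [0.1, -0.7, -0.4]
opening: 0.073
```

```bash
python3 -c "
from h import *
togo([.5658,-.3584,.231],-34.7)
r=np.array([0,-.131,.183])
for d in (1,1.5,-1,-1.5):
    print(d,r-R.from_rotvec([np.radians(d),0,0]).apply(r))
snap('wrist','w5')"
```

```text
t 3.85 pos [ 0.5667 -0.3589  0.2318] F [ 0.15 -0.75 -0.4 ] open 0.073
shift tool [-0.0001 -0.001   0.0008] turn tool deg [ 0.12  0.04 -0.03]
tool axes x [ 0.57   0.822 -0.001] y [ 0.822 -0.57   0.002] z [ 0.001 -0.002 -1.   ] yaw y -34.73
1 [0.         0.00317384 0.00231414]
1.5 [0.         0.00474549 0.00349189]
-1 [ 0.         -0.00321374 -0.00225839]
-1.5 [ 0.         -0.00483527 -0.00336647]
```

View pics/w5.png

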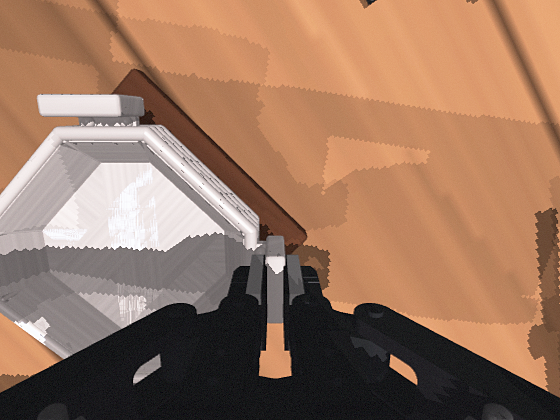

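>>> servo_tool([
  [[-1,0,0],[0,-0.0032,-0.0023],0],
  [[-1,0,0],[0,-0.0032,-0.0023],0],
  [[-1,0,0],[0,-0.0032,-0.0023],0],
  [[0,0,0],[0,0,0],0],
])

```text
clock: 4.4
position: [0.5578, -0.3527, 0.2391]
orientation: [0.886, 0.464, 0.013, 0.026]
ft_force: [0.1, 0.7, 0.6]
opening: 0.073
```

```bash
cat >> h.py <<'E'
def heel():
    o=robot.get_obs();A=R.from_quat(o["orientation"])
    # grasp reference: at grip pose TCP .5667,-.3589,.2318
    r=np.array([0,-.131,.2318-.048])
    print("t",o["clock"],"F",np.round(o["ft_force"],2),"M",np.round(o["moment"],2),"open",o["opening"].round(3) if hasattr(o["opening"],'round') else o["opening"],"pos",np.round(o["position"],4))
    print("heel",(o["position"]+A.apply(r)).round(4),"ref",(np.array([.5667,-.3589,.2318])+R.from_quat([.886,.464,0,0]).apply(r)).round(4))
    ax=A.as_matrix();print("tilt deg",np.degrees(np.arcsin(ax[2,1])).round(2),"roll",np.degrees(np.arcsin(ax[2,0])).round(2),"yaw",np.degrees(np.arctan2(ax[1,1],ax[0,1])).round(2))
E
python3 -c "
from h import *
heel()"
```

```text
t 4.4 F [0.13 0.66 0.63] M [ 0.16  0.07 -0.03] open 0.07302400529650234 pos [ 0.5578 -0.3527  0.2391]
heel [ 0.4589 -0.2843  0.048 ] ref [ 0.459  -0.2843  0.048 ]
tilt deg 3.3 roll -0.05 yaw -34.72
```

>>> servo_tool([
  [[-1,0,0],[0,-0.0032,-0.0023],0],
  [[-1,0,0],[0,-0.0032,-0.0023],0],
  [[-1,0,0],[0,-0.0032,-0.0023],0],
  [[0,0,0],[0,0,0],0],
])

```text
clock: 4.9
position: [0.5488, -0.3465, 0.2456]
orientation: [0.884, 0.463, 0.026, 0.05]
ft_force: [-0.2, 1.5, -0.3]
opening: 0.075
```

```bash
python3 -c "
from h import *
heel()
snap('wrist','w6');snap('side','s6')
a=cv2.imread('pics/s6.png')[110:190,300:390];cv2.imwrite('pics/s6z.png',cv2.resize(a,None,fx=6,fy=6,interpolation=cv2.INTER_CUBIC))"
```

```text
t 4.9 F [-0.19  1.47 -0.34] M [ 0.11  0.09 -0.02] open 0.07501586107719228 pos [ 0.5488 -0.3465  0.2456]
heel [ 0.4588 -0.2843  0.0481] ref [ 0.459  -0.2843  0.048 ]
tilt deg 6.51 roll -0.05 yaw -34.72
```

View pics/w6.png

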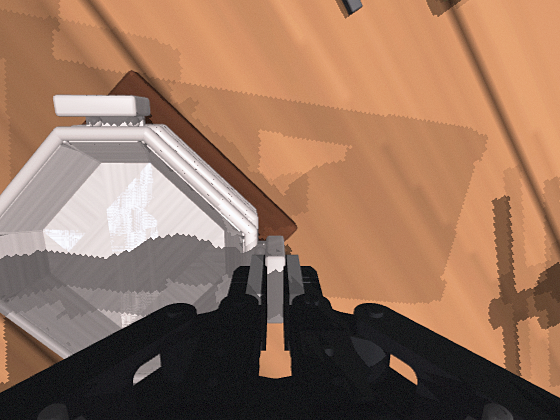

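View pics/s6z.png

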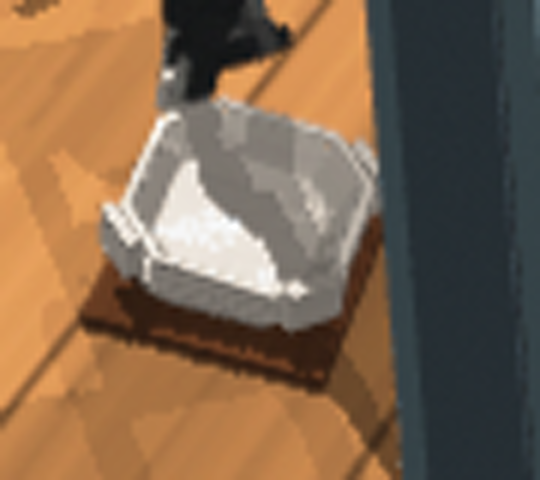

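Run:
```python
from h import *
for f in ("w5","w6"):
    z=np.load(f"pics/{f}.npz");P=z["P"]
    s=P[90:103,60:140].reshape(-1,3);print(f,np.nanmedian(s,0).round(4))
    s=P[240:275,268:280].reshape(-1,3);print("lug",np.nanmedian(s,0).round(4))
```

```text
w5 [ 0.5514 -0.2578  0.0653]
lug [ 0.5731 -0.3469  0.0721]
w6 [ 0.5477 -0.2544  0.066 ]
lug [ 0.5701 -0.3448  0.0868]
```

The top lug has risen 15 mm while the second tray's lug stays at 0.066, so only the top tray is peeling. Continuing past 0.12 rad with margin.

>>> servo_tool([
  [[-1,0,0],[0,-0.0032,-0.0023],0],
  [[-1,0,0],[0,-0.0032,-0.0023],0],
  [[-1,0,0],[0,-0.0032,-0.0023],0],
  [[0,0,0],[0,0,0],0],
])

```text
clock: 5.5
position: [0.5398, -0.3402, 0.2512]
orientation: [0.883, 0.462, 0.039, 0.075]
ft_force: [0.3, 0.6, -0.8]
opening: 0.076
```

```bash
python3 -c "
from h import *
heel()
snap('wrist','w7')
z=np.load('pics/w7.npz');P=z['P']
print(np.nanmedian(P[90:103,70:130].reshape(-1,3),0).round(4),np.nanmedian(P[240:275,268:280].reshape(-1,3),0).round(4))"
```

```text
t 5.5 F [ 0.3   0.58 -0.82] M [ 0.14  0.2  -0.02] open 0.07580607063226304 pos [ 0.5398 -0.3402  0.2512]
heel [ 0.4589 -0.2844  0.0481] ref [ 0.459  -0.2843  0.048 ]
tilt deg 9.65 roll -0.05 yaw -34.71
[ 0.547  -0.2537  0.0661] [ 0.5683 -0.3437  0.0937]
```

View pics/w7.png

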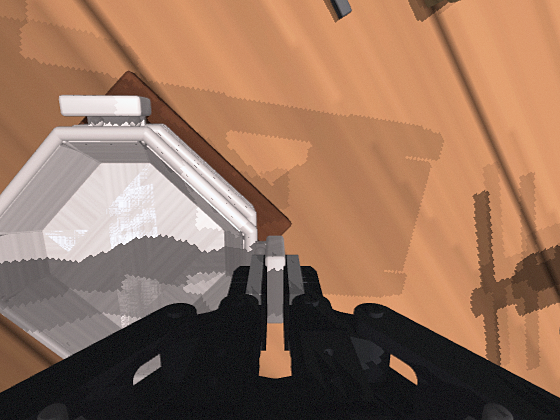

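>>> servo_tool([
  [[0,0,0],[0,0.0008,-0.005],0],
  [[0,0,0],[0,0.0013,-0.008],0],
  [[0,0,0],[0,0.0025,-0.015],0],
  [[0,0,0],[0,0.0034,-0.02],0],
  [[0,0,0],[0,0.0034,-0.02],0],
  [[0,0,0],[0,0.0034,-0.02],0],
  [[3,0,0],[0,0.002,-0.012],0],
  [[3,0,0],[0,0,-0.01],0],
  [[3,0,0],[0,0,-0.005],0],
  [[0,0,0],[0,0,0],0],
])

```text
clock: 6.8
position: [0.5393, -0.3398, 0.3813]
orientation: [0.886, 0.464, 0.003, 0.008]
ft_force: [0.8, -0.6, -1.4]
opening: 0.073
```

```bash
python3 -c "
from h import *
heel()
snap('wrist','w8');snap('side','s8');snap('top','t8')
"
```

```text
t 6.8 F [ 0.78 -0.56 -1.35] M [-0.02 -0.06  0.04] open 0.07262238645077676 pos [ 0.5393 -0.3398  0.3813]
heel [ 0.434  -0.2674  0.1952] ref [ 0.459  -0.2843  0.048 ]
tilt deg 0.99 roll -0.13 yaw -34.72
```

View pics/w8.png

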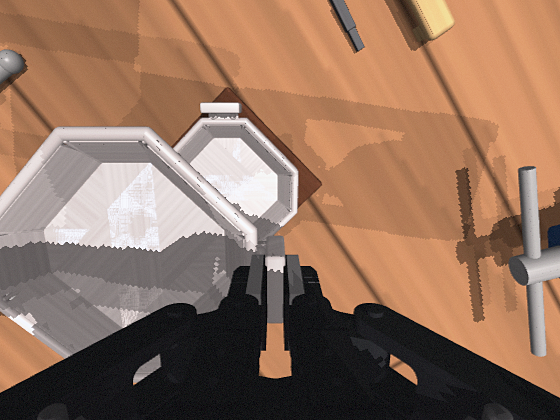

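View pics/s8.png

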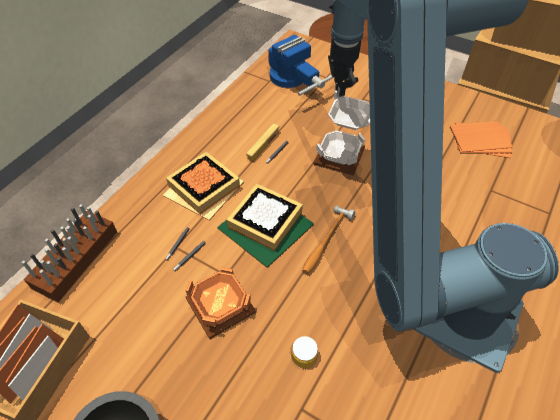

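View pics/t8.png

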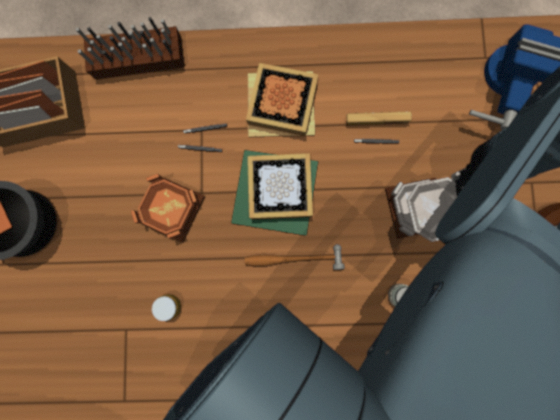

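```bash
python3 -c "
from h import *
togo([.6203,-.0353,.375],-44.2)"
```

```text
t 6.95 pos [ 0.5389 -0.3395  0.3801] F [ 0.04 -0.3  -1.07] open 0.073
shift tool [ 0.2964 -0.1065  0.0027] turn tool deg [0.93 0.04 9.47]
tool axes x [ 0.57   0.822 -0.002] y [ 0.822 -0.57   0.016] z [ 0.012 -0.011 -1.   ] yaw y -34.73
```

>>> servo_tool([
  [[0.9,0,0],[0.015,-0.0054,0],0],
  [[0,0,0],[0.03,-0.0108,0],0],
  [[0,0,0],[0.04,-0.0144,0],0],
  [[0,0,0],[0.04,-0.0144,0],0],
  [[0,0,0],[0.04,-0.0144,0],0],
  [[0,0,0],[0.04,-0.0144,0],0],
  [[0,0,0],[0.03,-0.0108,0],0],
  [[0,0,0],[0.015,-0.0054,0],0],
  [[0,0,0],[0,0,0],0],
])

```text
clock: 8.07
position: [0.608, -0.0674, 0.3772]
orientation: [0.886, 0.464, -0.002, -0.003]
ft_force: [-1.3, -0.4, -1.2]
opening: 0.073
```

```bash
python3 -c "
from h import *
togo([.6203,-.0353,.351],-44.2)"
```

```text
t 8.075 pos [ 0.608  -0.0674  0.3772] F [-1.26 -0.42 -1.16] open 0.073
shift tool [ 0.0335 -0.0079  0.0263] turn tool deg [-0.45  0.08  9.55]
tool axes x [ 0.569  0.823 -0.001] y [ 0.823 -0.569 -0.008] z [-0.007  0.004 -1.   ] yaw y -34.65
```

>>> servo_tool([
  [[-0.4,0,3],[0.01,-0.0024,0.007],0],
  [[0,0,3],[0.011,-0.002,0.007],0],
  [[0,0,3],[0.009,0,0.007],0],
  [[0,0,0.5],[0.003,0,0.004],0],
  [[0,0,0],[0,0,0],0],
])

```text
clock: 8.7
position: [0.6242, -0.0441, 0.3512]
orientation: [0.923, 0.385, -0.002, 0.001]
ft_force: [-0.2, -0.3, -1.5]
opening: 0.072
```

```bash
python3 -c "
from h import *
togo([.6203,-.0353,.351],-44.2)
snap('side','s9');snap('top','t9')
z=np.load('pics/s9.npz')"
```

```text
t 8.7 pos [ 0.6242 -0.0441  0.3512] F [-0.19 -0.28 -1.51] open 0.072
shift tool [ 0.0035 -0.0089  0.0002] turn tool deg [ 0.02  0.26 -0.48]
tool axes x [ 0.703  0.711 -0.004] y [ 0.711 -0.703  0.   ] z [-0.003 -0.003 -1.   ] yaw y -44.68
```

View pics/s9.png

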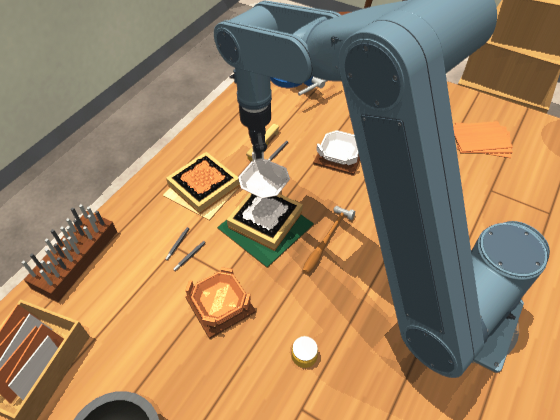

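View pics/t9.png

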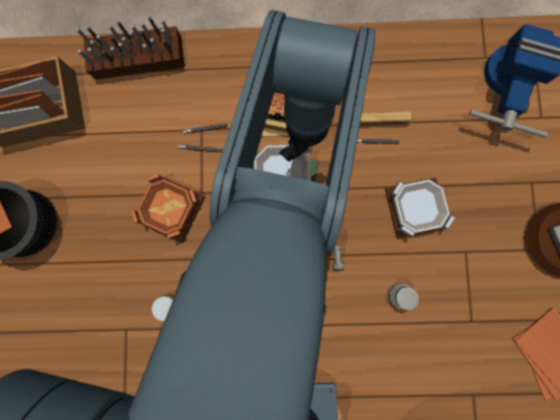

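>>> servo_tool([
  [[0,0.2,-0.2],[0.003,-0.006,0],0],
  [[0,0,0],[0,-0.0025,0],0],
  [[0,0,0],[0,0,0],0],
])

```text
clock: 9.18
position: [0.6198, -0.0359, 0.3526]
orientation: [0.922, 0.387, 0.0, 0.001]
ft_force: [0.1, 0.4, -0.8]
opening: 0.073
```

Run:
```python
from h import *
togo([.6203,-.0353,.351],-44.2)
for n in ("side","wrist"):
    im,d,P=snap(n,n+"10")
    m=(P[...,2]>.164)&(P[...,2]<.18)&(np.hypot(P[...,0]-.569,P[...,1]-.0146)<.067)
    print(n,m.sum(), np.nanpercentile(P[m],[0,100],axis=0).round(4) if m.any() else "")
    m2=(P[...,2]>.13)&(P[...,2]<.20)&(np.hypot(P[...,0]-.569,P[...,1]-.0146)<.09)
    v=im.copy();v[m]=[255,0,0];cv2.imwrite(f"pics/{n}10m.png",v[:,:,::-1])
    q=P[m]; print(cv2.minAreaRect((q[:,:2]*1000).astype(np.float32)))
    A=np.c_[q[:,:2]-[.569,.0146],np.ones(len(q))];c=np.linalg.lstsq(A,q[:,2],rcond=None)[0];print("rim plane",c)
```

```text
t 9.175 pos [ 0.6198 -0.0359  0.3526] F [ 0.13  0.43 -0.77] open 0.073
shift tool [ 0.0008 -0.      0.0016] turn tool deg [ 0.12 -0.01 -0.27]
tool axes x [0.701 0.714 0.   ] y [ 0.714 -0.701  0.002] z [ 0.002 -0.001 -1.   ] yaw y -44.47
side 521 [[ 0.5092 -0.0442  0.164 ]
 [ 0.6261  0.0762  0.1798]]
((567.8021240234375, 16.03717041015625), (116.63585662841797, 120.55400085449219), 0.6906065940856934)
rim plane [-0.00360196  0.01498546  0.17088939]
wrist 12940 [[ 0.5099 -0.0344  0.164 ]
 [ 0.627   0.0726  0.1761]]
((568.8629150390625, 19.52197265625), (116.83807373046875, 105.92508697509766), 1.8215446472167969)
rim plane [ 0.02883815 -0.00773433  0.17031717]
```

View pics/side10.png

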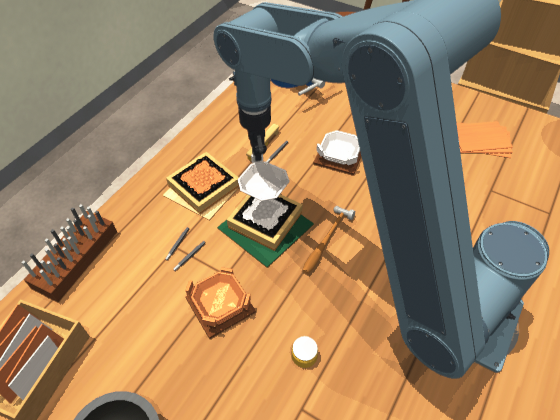

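View pics/wrist10m.png

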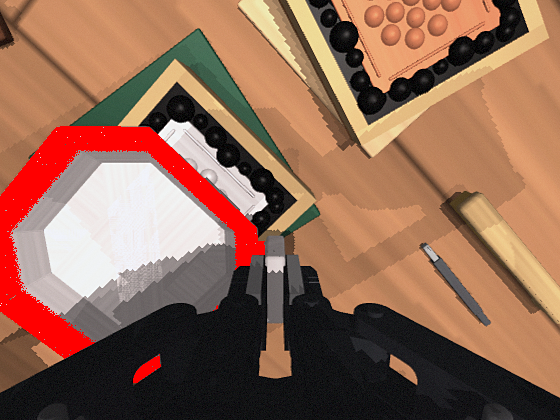

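Run:
```python
from h import *
z=np.load("pics/wrist10.npz");P=z["P"]
m=(P[...,2]>.145)&(P[...,2]<.162)&(np.hypot(P[...,0]-.569,P[...,1]-.0146)<.034)
def fit(q):
    for _ in range(6):
        A=np.c_[q[:,:2]-[.569,.0146],np.ones(len(q))];c=np.linalg.lstsq(A,q[:,2],rcond=None)[0]
        r=q[:,2]-A@c;q=q[np.abs(r)<max(2*r.std(),.0006)]
    return c.round(4),len(q),r.std()
print("floor",fit(P[m]))
# same for original resting tray, as reference
z=np.load("pics/w4.npz");P=z["P"]
d=P[...,:2]-[.508,-.318];m=(abs(P[...,2]-.032)<.006)&(np.hypot(d[...,0],d[...,1])<.034)
q=P[m].copy();q[:,:2]+=np.array([.569,.0146])-[.508,-.318];print("ref at rest",fit(q))
heel()
```

```text
floor (array([ 0.0049, -0.0042,  0.152 ]), 11264, np.float64(0.00044885000707116975))
ref at rest (array([ 0.0001, -0.0005,  0.0317]), 11184, np.float64(0.0004426540884354005))
t 9.275 F [-0.38  0.2  -1.58] M [-0.06 -0.02 -0.01] open 0.07415825688955567 pos [ 0.6199 -0.036   0.3525]
heel [0.5268 0.0555 0.1684] ref [ 0.459  -0.2843  0.048 ]
tilt deg 0.12 roll 0.01 yaw -44.49
```

>>> servo_tool([
  [[0.2,0,0],[0,0,0.001],0],
  [[0,0,0],[0,0,0],0],
  [[0,0,0],[0,0,0],0],
])

```text
clock: 9.65
position: [0.62, -0.0361, 0.3514]
orientation: [0.922, 0.387, -0.0, -0.001]
ft_force: [-0.5, -0.1, -1.8]
opening: 0.078
```

Run:
```python
from h import *
togo([.6203,-.0353,.351],-44.2)
print(np.abs(robot.get_obs()["dq"]).max())
print(robot.hand_in())
```

```text
t 9.65 pos [ 0.62   -0.0361  0.3514] F [-0.46 -0.12 -1.76] open 0.078
shift tool [ 0.0007 -0.0004  0.0004] turn tool deg [-0.09 -0.01 -0.28]
tool axes x [0.701 0.713 0.   ] y [ 0.713 -0.701 -0.002] z [-0.001  0.001 -1.   ] yaw y -44.48
0.0020202703178998764
the job is handed in; nothing more can be done
None
```

The lid on the mat is white metal, so I took the top white-metal tray and handed the job in with it held level over that lid, at 9.65 s of the 45 s allowed.

**Peel:** I gripped the tray by its thumb lug and tilted it 9.65° (0.168 rad) about the heel. By the arm's own pose, the heel point stayed within about 0.2 mm. The second tray's lug stayed at the same height to within 1 mm, and the later pictures show the second tray still in its nest.

**Final position:**
- **Centring:** the tray's centre was about (0.569, 0.014) by the arm's pose, against a lid centre of (0.569, 0.015).
- **Height:** the tray's underside was about 10 cm above the lid.
- **Level:** the last fit of the tray's floor gave about 0.4°, and I trimmed that by 0.2° before handing in. I did not measure it again.
- **Stillness:** joint speeds were about 0.002 rad/s with the grip closed on the lug.

**Checks that disagreed:** crude plane fits to the tray's rim gave tilts of 0.9° (side camera) and 1.7° (wrist camera). I trusted the cleaner floor fit instead. The rim's extent put the centre within about 2 mm of the lid's centre in both cameras. I left out one wrist-camera figure, about 5 mm off in y, because part of the rim was outside its view.

The side picture taken over the lid showed nothing knocked. I did not measure the loose items, the pitch blocks or the copper stack afterwards.

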